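Refit the cleaned pump filter in the propagator

TASK

The pump filter of the propagator has been cleaned and must go back. Slide the flush shutter on the sloping front console fully open, then put the filter into the port beneath it with its lugs in the slots, push it in against the spring and turn it a quarter turn clockwise so that it locks, and let go. Do not knock over or push about the other things on the table.

Things in the scene. Friction and masses are not known exactly. Their poses are not given: they have to be found in the camera images.
- filter_mid (a point): The pump filter: one grey plastic piece, 96 mm tall, 0.13 kg, standing upright at first. Point on its axis half-way up, 48 mm above its underside; z along the axis to the cap, x along the wing grip. Dark ribbed barrel 40 mm across (foot tapered to 35) up to 37.5 mm, neck 44 mm across to 52 mm, round cap 68 mm across from 52 to 62 mm, wing grip from 62 to 96 mm above the underside.
- filter_wing (a point): Centre of the filter's wing grip: a straight upright bar on the cap, 52 mm long (x), 16 mm thick (y), 34 mm tall (z), rising from the cap's top 17 mm below this point to 17 mm above it. On the axis, 31 mm above filter_mid.
- filter_lug (a point): One of the filter's two bayonet lugs (the other is opposite), in line with the wing: 14 mm wide, 5 mm tall, reaching 30 mm from the axis. Point at the lug's centre, 26 mm from the axis, 8 mm below filter_mid, 12 mm below the cap's underside.
- port: Bayonet port in the console of the fixed propagator (white tray, black reservoir, clear dome). Origin: centre of its mouth, on the floor of the shutter track, 4 mm below the console's face. z points out of the port, 25 degrees from vertical towards the robot's side; x up the slope, y level along it. Bore 48 mm across, guide 44 mm across from 22 to 36 mm down, for the 40 mm barrel.
- port_slot (a point): Outer part of one of two slots in the mouth's rim (at +x and -x of the port; this is at +x, 28.5 mm from the axis). Each is 19 mm wide and reaches 33 mm from the axis, to let a lug pass. The rim's lip is 6 mm thick: lugs turn beneath it once the cap's underside is 3.5 mm or less above the mouth; the cap bottoms on the mouth.
- port_lock (a point): Under the lip at -y of the port: the locked place of the lug that entered at +x (the other locks at +y), a quarter turn clockwise looking into the port. The lip is thinner here (3.5 mm), so the spring lifts the lug into a recess. A stop follows 5 degrees on; anticlockwise is blocked. Locked, wing along the port's y, the cap's underside is about 6 mm above the mouth, filter_mid 2 mm above it.
- spring_plate (a joint): How far the spring plate in the well is pressed in, m: 0 free, 39 mm below the mouth; it meets the filter's foot when the cap's underside is 13 mm above the mouth. About 3 N at first touch, 10 N where the lugs clear the lip (0.0095), 12 N with the cap bottomed (0.013), 8 N when locked (0.007).
- shutter (a joint): How far the flush shutter over the port is slid open, m: 0 = covering the port, 0.076 = fully open. It slides along the port's +y. It has no handle and is dragged by pressing on its face (some 10 N); it resists with about 1.2 N and stays where it is left.
- shutter_mid (a point): Centre of the top face of the white shutter (75 mm along x, 73 mm along y, 4 mm thick, level with the console's face around it; axes parallel to the port's). It moves with the shutter.
- blank_plug: The blank plug: grey, 60 mm cap, round knob 34 mm across on top, 83 mm tall, stands upright; origin at the centre of its underside. Leave it alone.
- jar: A jar 58 mm across and 85 mm tall; origin at the centre of its underside. Leave it alone.
- net_pots: A stack of black net pots 60 mm across, 73 mm tall; origin at the centre of its underside. Leave it alone.
- conifer_pot: A small conifer in a white pot, 114 mm across, about 260 mm tall; origin at the centre of its underside. Leave it alone.
- feed_bottle: A tall white bottle 64 mm across, 200 mm tall; origin at the centre of its underside. Leave it alone.
- measure: A clear cup 72 mm across, 85 mm tall; origin at the centre of its underside. Leave it alone.
- seedling: A seedling in a terracotta pot 60 mm across, 52 mm tall (leaves to about 85 mm); origin at the centre of its underside. Leave it alone.
Things that resemble listed ones, but are neither listed nor needed, are in the scene too. What is shaped like the part that bears filter_mid but blue or pink is not meant.

How it is judged (in metres and radians):
On the way, in this order (a step that is already met when the one before it is completed fails the run):
1. the shutter is slid open, clear of the port (value of joint shutter above 0.068 m), for 0.2 s.
2. the filter is in the port and pushed down against the spring (z of filter_mid in the frame of port below 0.001 m and distance between filter_mid and port below 0.008 m), for 0.05 s.
3. the filter, still pushed in, is being turned clockwise under the lip (all of step 2 and ((x of filter_lug in the frame of port above 0.008 m and y of filter_lug in the frame of port below -0.008 m) or (x of filter_lug in the frame of port below -0.008 m and y of filter_lug in the frame of port above 0.008 m))), for 0.05 s.
At the end, for the whole second after the job is handed in: The shutter is open (at least 66 mm), the filter sits locked in the port: turned a quarter turn (wing within 0.2 rad of the port's y), upright in the bore (axis within 0.12 rad), its middle within 6 mm of the port's origin and between 2 mm below and 4.5 mm above the mouth, at rest, and let go (value of joint shutter above 0.066 m and angle between the x axis of filter_mid and the y axis of port, either way round below 0.2 rad and angle between the z axis of filter_mid and the z axis of port, either way round below 0.12 rad and z of filter_mid in the frame of port between -0.002 and 0.0045 m and distance between filter_mid and port below 0.006 m and linear speed of filter below 0.02 m/s); the robot touches nothing.
It fails at once if another thing on the table is pushed more than 30 mm (distance of any of blank_plug, jar, net_pots, seedling, conifer_pot, feed_bottle, measure from where it was at the start of the episode above 0.03 m).
It fails at once if another thing on the table is tipped (angle between any of blank_plug, jar, net_pots, seedling, conifer_pot, feed_bottle, measure's own z axis and vertical above 0.4 rad).
It also fails if it takes over 67 s, if anything falls off the work surface, if the arm or the gripper's body presses on something with over 40 N, if the wrist force passes 120 N, or if a joint passes its speed limit or range.

ROBOT

A 6-joint arm with a two-finger parallel gripper is mounted at the origin on the work surface. World frame = base frame: x ahead of the robot, y to its left, z up, the work surface at z = 0. Lengths are in mm, angles in degrees, forces in N, time in s.
With the tool pointing down it reaches from about 300 to 850 mm from the base axis. Payload 4.2 kg.
Tool frame: the origin (TCP) lies between the finger pads; the fingertips stand 14 mm ahead of it and the grasp point (between the pads) lies 5 mm behind it (env.finger_overhang is the distance from the TCP to the fingertips, in mm); z points along the fingers, y is the line along which they close (so a half turn about z gives the same grasp; the last joint's range is limited). The gripper opens to 91 mm and grips with 3 to 60 N. Pads are 32 mm wide; open, the fingers measure 118 mm over their backs; the gripper's body (76 mm by 178 mm) begins 60 mm behind the grasp point.
Start: joints at [68.64, 18.312, 89.639, -0, 72.044, -1.146], TCP at [198.68, 539.6, 227.976] pointing down, gripper open.
Joint ranges: [-177.97, 177.97], [-48.28, 115.42], [12.27, 149.76], [-77.06, 257.06], [2.81, 150.46], [-146.56, 146.56]. Speed limits (degrees/s): [147.25, 147.25, 180, 180, 180, 180].

INTERFACE

Orientations are given as [roll, pitch, yaw] about the fixed x, y, z axes, in that order (R = Rz(yaw) Ry(pitch) Rx(roll)).
In Python, from workcell import status, cams, env, finder gives the robot as it stands.
- The arm moves only by the tool apply_moves, never from a script. Its argument "increments" is a list of rows, each a list of 7 numbers: the opening, from -1 (shut) to 1 (fully open), then the shift along the world's x, y, z in m, then the turn, a rotation vector about the world's x, y, z in degrees. In form: [[gripper, x, y, z, ax, ay, az], ...]. A call has 1 to 5 rows; each row shifts and turns the commanded pose from where the row before left it; what a row does not reach is not made up. A row lasts 1/12 s, in which the tool goes at most 41.7 mm and 7.16 degrees, less where a joint would pass 70% of its speed; a pose out of reach is approached as far as the arm can. A call with a gripper value outside its range is refused whole. The fingers move at their own pace and stop on an object; "newtons" is the grip in N (left out, the last holds). Time passes only in rows, so rows that do not move let the fingers close. It gives the time, the measured TCP pose, the force, the opening and the grip force at its end, in the units of the state.
- status.state(): the state, without advancing time (a new reading comes with each control period).
- cams.grab_frame(name): name is "scene" or "top" or "wrist"; returns a dict with "color" (400x640x3 uint8, red, green, blue), "intrinsics" (3x3 intrinsics, pixels), "R" (3x3) and "t" (3): a world point X has camera coordinates R X + t. Camera axes: x right, y down, z forward; pixel columns grow to the right and rows downward; lengths in mm; the calibration is good to about 2 mm. The wrist camera is an equidistant fisheye: a pixel r from the principal point sees the ray r / f radians off the axis. A picture is of the moment at which its call begins. There is no depth.
- env.job_done(): hands the job in; it is judged then, once.
Trained networks look in the newest picture that a camera, given by its name, has taken for a name from the list of things; names that differ only in an ending like _2 or _b are one class to them, and where a whole thing is asked for, a point or a joint stands for the part that bears it (a point fixed in the world has none). Each returns a list of dicts, best first, with "score" (0 to 1); they miss things now and then, are a little off and sometimes report something else, mostly with a low value. They report only what shows in the picture. A call takes as long as a camera call. They do not tell look-alikes from the thing itself.
- finder.boxes_of(query, camera): "rect" ([left, top, width, height] in pixels, round what is visible of it).
- finder.trace(query, camera): "pixels" (400x640 bool, what is visible of it) and "rect" ([left, top, width, height] in pixels, round what is visible of it).
The state is a dict: "time_s": time; "qpos": joint angles; "qvel": joint speeds; "effort": joint torques, N m; "ee_pos": TCP position; "ee_rot": TCP orientation; "force": force on the tool from outside, world axes, zero at the start; "torque": the same for the moment, N m; "gripper_width": finger opening in mm; "gripper_force": force on a finger pad.
Only numpy, scipy, OpenCV 4.12 (cv2) and the standard library are available. Lean on these libraries where they do the work, as an engineer would, in place of code of your own. Each camera call takes 0.05 s, during which the arm holds its last target. There are 200 camera calls.

## Working session

There is one attempt and no reset: what is moved stays moved. The work goes in short steps, Python scripts to look and compute and a tool call to move; the robot and the scene stay as the last step left them, time stands still between calls to the robot, and variables do not carry over. Pictures are saved under pics/ and viewed, at most 10 in all, crops included, and the job is handed in when it is done.

Besides the shell and the picture viewer there is one more tool, called after "Emit:" as name(argument=value, ...), one argument or row to a line, values as JSON. apply_moves: Moves the arm, as the interface text tells. Its arguments: {"type":"object","properties":{"increments":{"type":"array","items":{"type":"array","items":{"type":"number"}}},"newtons":{"type":"number"}},"required":["increments"]}

```bash
ls; mkdir -p pics; cat > h.py <<'E'
import numpy as np, cv2, json
from workcell import status, cams, env, finder
def grab(n, f=None):
    g=cams.grab_frame(n)
    if f: cv2.imwrite('pics/'+f, g['color'][:,:,::-1])
    return g
E
python3 - <<'E'
from h import *
a=grab('scene','scene0.png'); b=grab('top','top0.png')
cv2.imwrite('pics/both0.png',np.vstack([a['color'],b['color']])[:,:,::-1][::1])
for g,n in((a,'scene'),(b,'top')):
    print(n,g['intrinsics'].tolist(),'cam centre',(-g['R'].T@g['t']).round(1),g['R'].round(3).tolist())
    np.savez('%s.npz'%n,K=g['intrinsics'],R=g['R'],t=g['t'])
    for q in ['filter_mid','shutter','port','blank_plug','jar','net_pots','conifer_pot','feed_bottle','measure','seedling','filter_wing','shutter_mid']:
        try: print(q,[(np.round(d['rect']).tolist(),round(d['score'],2)) for d in finder.boxes_of(q,n)])
        except Exception as e: print(q,e)
print(status.state())
E
```

```text
pics
scene [[440.6361207495433, 0.0, 330.12392570986873], [0.0, 440.6361207495433, 200.86080595701412], [0.0, 0.0, 1.0]] cam centre [1057.3 -778.7  992.1] [[0.857, 0.515, -0.02], [0.337, -0.589, -0.734], [-0.39, 0.623, -0.678]]
filter_mid [([306.0, 148.0, 23.0, 27.0], 0.79), ([364.0, 118.0, 11.0, 25.0], 0.77), ([333.0, 135.0, 14.0, 26.0], 0.65), ([338.0, 157.0, 19.0, 27.0], 0.61), ([381.0, 163.0, 15.0, 23.0], 0.53)]
shutter [([337.0, 204.0, 25.0, 18.0], 0.5)]
port []
blank_plug []
jar [([244.0, 334.0, 27.0, 38.0], 0.91), ([339.0, 152.0, 23.0, 32.0], 0.42), ([338.0, 203.0, 24.0, 15.0], 0.24)]
net_pots [([254.0, 251.0, 23.0, 30.0], 0.8)]
conifer_pot [([396.0, 96.0, 36.0, 64.0], 0.86), ([244.0, 332.0, 28.0, 42.0], 0.61)]
feed_bottle [([190.0, 236.0, 31.0, 63.0], 0.56)]
measure [([188.0, 305.0, 33.0, 42.0], 0.62)]
seedling [([299.0, 189.0, 19.0, 24.0], 0.82)]
filter_wing [([307.0, 149.0, 22.0, 27.0], 0.85), ([338.0, 154.0, 23.0, 30.0], 0.78), ([364.0, 117.0, 16.0, 27.0], 0.75), ([381.0, 161.0, 16.0, 24.0], 0.59)]
shutter_mid [([336.0, 203.0, 25.0, 15.0], 0.48)]
top [[361.4188672094781, 0
[... 972 characters left out ...]
.0, 151.0, 42.0, 36.0], 0.61)]
{'time_s': 1.3, 'qpos': array([ 6.86398335e+01,  1.83128861e+01,  8.96391305e+01, -7.68309242e-04,
        7.20414865e+01, -1.14557688e+00]), 'qvel': array([-0.03053997,  0.02891168, -0.06905109,  0.0824626 ,  0.01997182,
        0.03333845]), 'effort': array([-4.43786357e-04, -4.12362063e+01, -2.32228214e+01,  7.25589576e-02,
        3.77700641e-02, -1.55578539e-05]), 'ee_pos': array([198.69462487, 539.61058758, 227.96514709]), 'ee_rot': array([1.79993519e+02, 8.60650658e-04, 1.59785647e+02]), 'force': array([0.11188831, 0.87330584, 0.56217571]), 'torque': array([-0.04808351, -0.04537854, -0.05819248]), 'gripper_force': 0.0, 'gripper_width': 90.81400359285178}
```

```bash
python3 - <<'E'
import cv2,numpy as np
a=cv2.imread('pics/scene0.png');b=cv2.imread('pics/top0.png')
A=cv2.resize(a[100:240,270:450],(771,600),interpolation=cv2.INTER_CUBIC)
B=cv2.resize(b[135:265,165:350],(800,562),interpolation=cv2.INTER_CUBIC)
cv2.imwrite('pics/c1.png',A);cv2.imwrite('pics/c2.png',B)
E
```

```text
(no output)
```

View pics/c1.png

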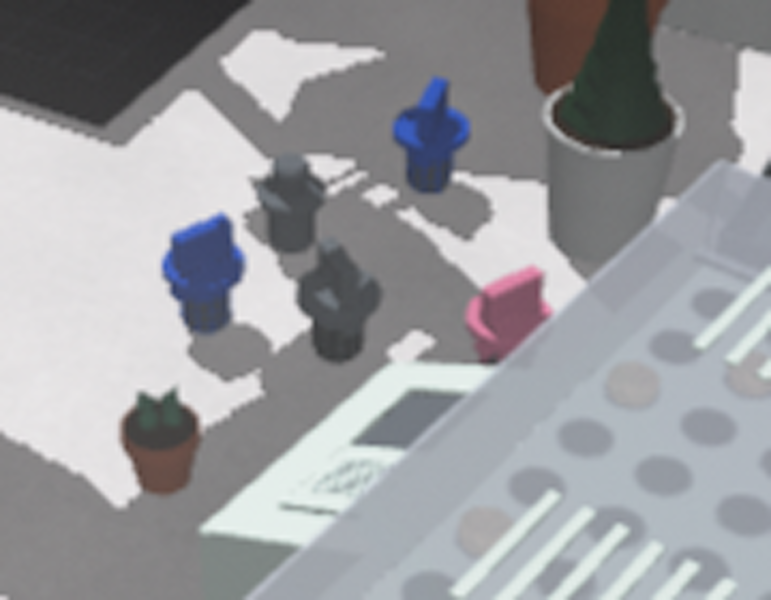

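View pics/c2.png

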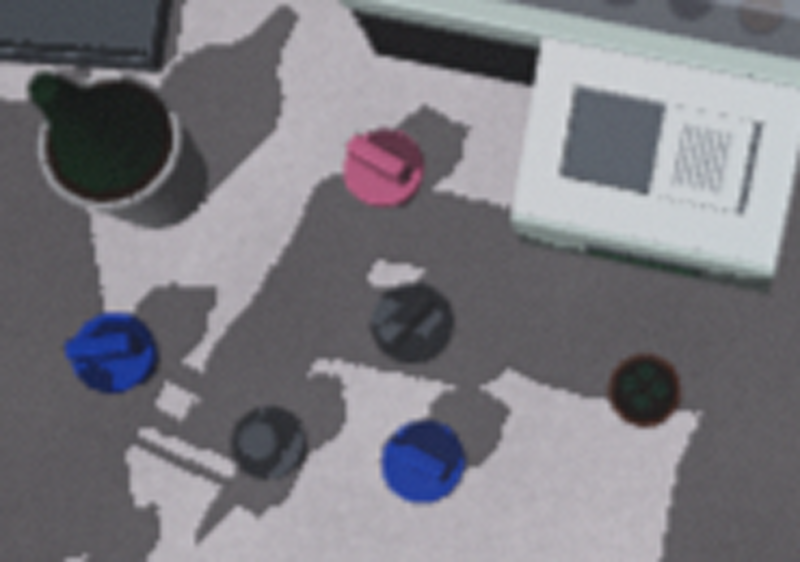

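```bash
cat >> h.py <<'E'
def load(n):
    d=np.load('%s.npz'%n); return d['K'],d['R'],d['t']
def ray(cam,uv):
    K,R,t=cam; d=R.T@np.linalg.inv(K)@np.array([*uv,1.]); return -R.T@t,d/np.linalg.norm(d)
def rayw(g,uv):
    K,R,t=g['intrinsics'],g['R'],g['t']; p=np.array([(uv[0]-K[0,2])/K[0,0],(uv[1]-K[1,2])/K[1,1]]); r=np.linalg.norm(p)
    d=np.array([*(p/max(r,1e-9)*np.sin(r)),np.cos(r)]); return -R.T@t,R.T@d
def atz(o,d,z): return o+d*(z-o[2])/d[2]
def atplane(o,d,p,n): return o+d*(n@(p-o))/(n@d)
def tri(o1,d1,o2,d2):
    A=np.stack([d1,-d2],1); s=np.linalg.lstsq(A,o2-o1,rcond=None)[0]; a,b=o1+s[0]*d1,o2+s[1]*d2
    return (a+b)/2,np.linalg.norm(a-b)
E
python3 - <<'E'
from h import *
T=load('top');S=load('scene')
t=lambda x,y:(165+x*185/800-.4,135+y*130/562-.4)
s=lambda x,y:(270+x*180/771-.4,100+y*140/600-.4)
print('filter cap',atz(*ray(T,t(412,322)),60),atz(*ray(S,s(340,296)),57),tri(*ray(T,t(412,322)),*ray(S,s(340,296))))
print('plug',atz(*ray(T,t(268,442)),60))
for n,a,b in [('dark far left',(577,87),None),('dark near left',(562,180),(355,445)),('dark near right',(650,195),None),('dark far right',(665,101),None),('hatch',(703,157),(345,475)),('line near end',(740,213),(280,505)),('console near-left',(513,222),(388,362)),('console near right',(773,275),(203,530))]:
    print(n,*( [tri(*ray(T,t(*a)),*ray(S,s(*b)))] if b else []), atz(*ray(T,t(*a)),60).round(0))
for n,a in [('pink',(383,167)),('blue',(423,462)),('seedling',(645,390))]: print(n,atz(*ray(T,t(*a)),60).round(0))
E
```

```text
filter cap [487.91606512 248.39585173  60.        ] [491.95046111 249.04743866  57.        ] (array([489.84093323, 250.30257079,  54.77677055]), np.float64(2.6242389745289847))
plug [381.31419845 353.72884871  60.        ]
dark far left [701. 131.  60.]
dark near left (array([600.19366043, 120.77247149,  60.37869458]), np.float64(44.60283852775586)) [618. 136.  60.]
dark near right [610.  61.  60.]
dark far right [693.  55.  60.]
hatch (array([626.88130943,  17.26567056, 119.76591925]), np.float64(3.774273724827849)) [646.  19.  60.]
line near end (array([590.76060223, -13.46431162,  98.8726085 ]), np.float64(2.9932426600357966)) [600. -15.  60.]
console near-left (array([574.43546061, 171.69256246,  80.28032294]), np.float64(2.364994847946389)) [578. 174.  60.]
console near right (array([546.51993845, -43.32629126,  78.56576029]), np.float64(4.905838888240752)) [549. -46.  60.]
pink [618. 288.  60.]
blue [374. 227.  60.]
seedling [446.  53.  60.]
```

Emit:
apply_moves(
  increments=[
    [-1, 0.024, -0.03, 0.007, 0, 0, 0],
    [-1, 0.024, -0.03, 0.007, 0, 0, 0],
    [-1, 0.024, -0.03, 0.007, 0, 0, 0],
    [-1, 0.024, -0.03, 0.007, 0, 0, 0],
    [-1, 0.024, -0.03, 0.007, 0, 0, 0],
  ],
  newtons=20,
)

```text
time_s: 1.72
ee_pos: [319.4, 388.1, 263.4]
ee_rot: [180.0, 0.0, 159.8]
force: [0.2, 1.1, 0.3]
gripper_width: 61.2
gripper_force: 0.0
```

Emit:
apply_moves(
  increments=[
    [-1, 0.024, -0.03, 0.007, 0, 0, 0],
    [-1, 0.024, -0.03, 0.007, 0, 0, 0],
    [-1, 0.024, -0.03, 0.007, 0, 0, 0],
    [-1, 0.024, -0.03, 0.007, 0, 0, 0],
    [-1, 0.024, -0.03, 0.007, 0, 0, 0],
  ],
)

```text
time_s: 2.13
ee_pos: [439.5, 237.9, 298.6]
ee_rot: [180.0, 0.0, 159.8]
force: [0.7, 1.0, -0.8]
gripper_width: 27.3
gripper_force: 0.0
```

Emit:
apply_moves(
  increments=[
    [-1, 0.024, -0.03, 0.007, 0, 0, 0],
    [-1, 0.024, -0.03, 0.007, 0, 0, 0],
    [-1, 0.024, -0.03, 0.007, 0, 0, 0],
    [-1, 0, 0, 0, 0, 0, 0],
  ],
)

```text
time_s: 2.47
ee_pos: [514.9, 144.8, 320.0]
ee_rot: [-180.0, 0.3, 159.4]
force: [0.9, -0.0, 0.4]
gripper_width: 1.5
gripper_force: 0.0
```

```bash
python3 - <<'E'
from h import *
g=grab('wrist','w1.png'); np.savez('w1.npz',K=g['intrinsics'],R=g['R'],t=g['t'])
cv2.imwrite('pics/w1b.png',cv2.resize(g['color'][:,:,::-1],(800,500),interpolation=cv2.INTER_CUBIC))
s=status.state(); print(s['time_s'],s['ee_pos'],s['ee_rot'],s['gripper_width']); print(g['intrinsics'],-g['R'].T@g['t'],g['R'])
E
```

```text
2.5167 [512.6641181  147.16809051 319.29610941] [1.79973344e+02 8.00222088e-02 1.59494843e+02] 0.17990697292444807
[[309.70691629   0.         319.92896442]
 [  0.         309.70691629 203.4823248 ]
 [  0.           0.           1.        ]] [439.24104233 173.24162302 475.47866036] [[ 0.35160601  0.9361471  -0.00135329]
 [ 0.89607309 -0.33613554  0.28994125]
 [ 0.27097277 -0.10315773 -0.95704349]]
```

View pics/w1b.png

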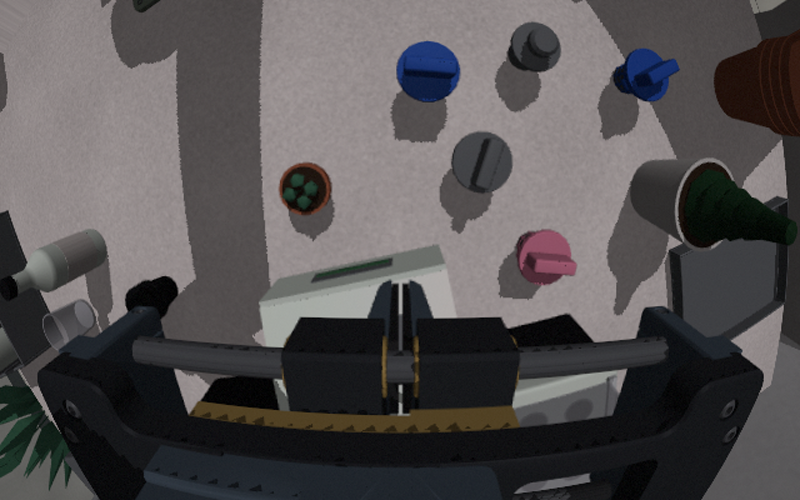

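Emit:
apply_moves(
  increments=[
    [-1, 0.03, 0.005, 0.004, 0, 0, 0],
    [-1, 0.03, 0.005, 0.004, 0, 0, 0],
    [-1, 0.03, 0.005, 0.002, 0, 0, 0],
    [-1, 0, 0, 0, 0, 0, 0],
    [-1, 0, 0, 0, 0, 0, 0],
  ],
)

```text
time_s: 2.93
ee_pos: [600.7, 165.7, 327.5]
ee_rot: [-179.9, -0.1, 159.8]
force: [-0.6, 0.3, -0.8]
gripper_width: 0.3
gripper_force: 0.0
```

```bash
python3 - <<'E'
from h import *
g=grab('wrist','w2.png'); np.savez('w2.npz',K=g['intrinsics'],R=g['R'],t=g['t'])
w1=cv2.imread('pics/w1.png')
A=cv2.resize(w1[95:165,350:420],(400,400),interpolation=cv2.INTER_CUBIC)
im=g['color'][:,:,::-1]
B=cv2.resize(im[150:290,140:400],(800,431),interpolation=cv2.INTER_CUBIC)
cv2.imwrite('pics/w2b.png',B); cv2.imwrite('pics/f1.png',A)
s=status.state(); print(s['time_s'],s['ee_pos'],s['ee_rot'],s['gripper_width'])
for q in ('shutter','filter_mid'): print(q,[(np.round(d['rect'],1).tolist(),round(d['score'],2)) for d in finder.boxes_of(q,'wrist')])
E
```

```text
2.9833 [599.83398603 165.50216541 328.07905069] [-1.79946952e+02 -1.27628066e-01  1.59847990e+02] 0.3410962600538941
shutter [([199.3, 209.3, 56.2, 63.2], 0.85), ([192.1, 84.7, 44.6, 38.6], 0.65)]
filter_mid [([462.5, 0.7, 53.0, 34.2], 0.93), ([385.2, 131.7, 46.2, 50.5], 0.91), ([283.6, 0.0, 48.5, 32.8], 0.8), ([323.8, 52.0, 51.2, 50.7], 0.79)]
```

View pics/w2b.png

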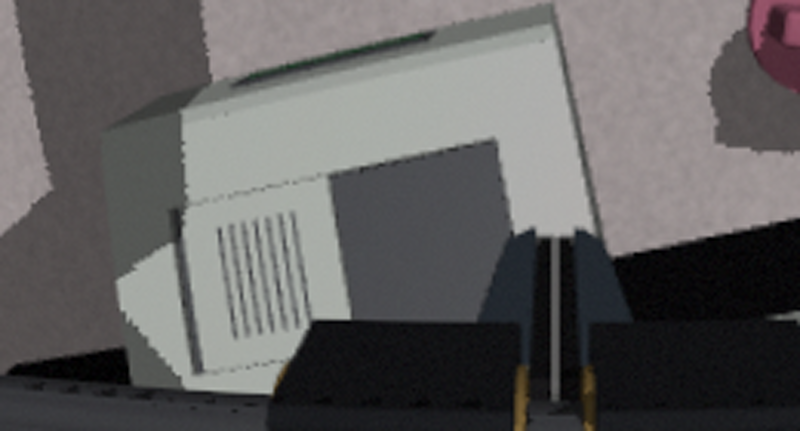

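View pics/f1.png

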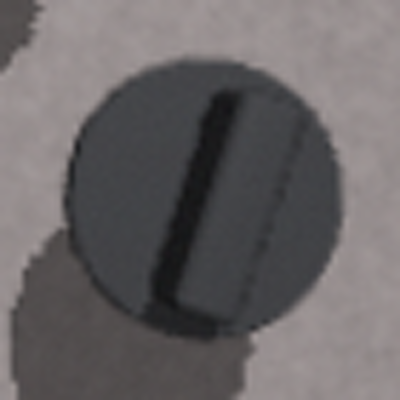

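```bash
cat >> h.py <<'E'
def proj(c,X,fish):
    K,R,t=c; p=R@X+t
    if fish:
        r=np.hypot(p[0],p[1]); th=np.arctan2(r,p[2]); q=p[:2]/r*th
    else: q=p[:2]/p[2]
    return np.array([K[0,0]*q[0]+K[0,2],K[1,1]*q[1]+K[1,2]])
def portR(yaw):
    xh=np.array([np.cos(yaw),np.sin(yaw),0]); Z=np.array([0,0,1.]); a=np.radians(25)
    x=np.cos(a)*xh+np.sin(a)*Z; z=np.cos(a)*Z-np.sin(a)*xh
    return np.stack([x,np.cross(z,x),z],1)
E
python3 - <<'E'
from h import *
from scipy.optimize import least_squares
W1=load('w1');W2=load('w2');T=load('top')
f=[(350+x*.175-.4,95+y*.175-.4) for x,y in((242,92),(307,122),(240,320),(177,298))]
g1=dict(intrinsics=W1[0],R=W1[1],t=W1[2])
P=np.array([atz(*rayw(g1,u),96)[:2] for u in f]); print(P.round(1),P.mean(0))
d=(P[0]+P[1]-P[2]-P[3])/2; print('len',np.linalg.norm(d),'dir deg',np.degrees(np.arctan2(d[1],d[0])),'width',np.linalg.norm((P[1]+P[2]-P[0]-P[3])/2))
c=[(350+x*.175-.4,95+y*.175-.4) for x,y in((65,195),(343,195))]
print('cap (z62)',[atz(*rayw(g1,u),62)[:2].round(1) for u in c])
w=lambda x,y:np.array([140+x*260/800-.4,150+y*140/431-.4]); t=lambda x,y:np.array([165+x*185/800-.4,135+y*130/562-.4])
obs=[(W2,1,w(186,206),(-37.5,-36.5)),(W2,1,w(329,177),(-37.5,36.5)),(W2,1,w(203,374),(37.5,-36.5)),
 (T,0,t(650,195),(-37.5,36.5)),(T,0,t(665,101),(37.5,36.5)),(T,0,t(742,212),(-37.5,-36.5)),(T,0,t(757,122),(37.5,-36.5))]
def res(p): 
    R=portR(p[3]);return np.concatenate([(proj(c,p[:3]+R@np.array([*xy,4]),fi)-u)*(1 if fi else .7) for c,fi,u,xy in obs])
s=least_squares(res,[627,17,105,-.13]); print(s.x[:3],np.degrees(s.x[3])); print(s.fun.round(1))
p=s.x;R=portR(p[3]);np.save('port.npy',p)
for z in(0,4):print('dark near-left corner: ',[((proj(W2,p[:3]+R@np.array([-37.5,y,z]),1)+.4-[140,150])*[800/260,431/140]).round(0) for y in(112.5,120)])
for l,uv in (('console near L',(553,30)),('near R',(184,108))):
    q=R.T@(atplane(*rayw(dict(intrinsics=W2[0],R=W2[1],t=W2[2]),w(*uv)),p[:3]+4*R[:,2],R[:,2])-p[:3]);print(l,q.round(1))
E
```

```text
[[466.3 257. ]
 [477.  268.7]
 [513.5 240.5]
 [504.3 228.7]] [490.25937685 248.72501032]
len 46.75677482348791 dir deg 142.76964569720698 width 15.433754252911637
cap (z62) [array([478.2, 216.4]), array([499.7, 280.2])]
[633.89332505  18.31537107 108.08325458] -8.901674681374438
[-1.2  0.3  0.4  0.1  0.6 -0.8  0.  -0.8  0.6 -0.1 -0.7 -0.4  0.  -0.4]
dark near-left corner:  [array([502., 145.]), array([519., 142.])]
dark near-left corner:  [array([500., 144.]), array([518., 141.])]
console near L [-82.1 143.2   4. ]
near R [-82.9 -30.3   4. ]
```

```bash
cat >> h.py <<'E'
from scipy.spatial.transform import Rotation as Ro
def cur():
    s=status.state(); return s['ee_pos'],Ro.from_euler('xyz',s['ee_rot'],degrees=True).as_matrix(),s
def delta(p,R):
    P,C,s=cur(); return ((p-P)/1000).round(4),np.degrees(Ro.from_matrix(R@C.T).as_rotvec()).round(2)
E
python3 - <<'E'
from h import *
p=np.load('port.npy');R=portR(p[3]);Rt=np.stack([-R[:,0],R[:,1],-R[:,2]],1)
for h in(58,19): print(h,p[:3]+h*R[:,2],*delta(p[:3]+h*R[:,2],Rt))
print(R.round(3))
E
```

```text
58 [609.6767028   22.10831809 160.64910623] [ 0.0103 -0.143  -0.1684] [ -6.28 -24.29  11.08]
19 [625.96029363  19.5578882  125.30310254] [ 0.0266 -0.1456 -0.2037] [ -6.28 -24.29  11.08]
[[ 0.895  0.155 -0.418]
 [-0.14   0.988  0.065]
 [ 0.423  0.     0.906]]
```

Emit:
apply_moves(
  increments=[
    [-1, 0.0015, -0.0205, -0.015, -1.256, -4.858, 2.216],
    [-1, 0.0015, -0.0205, -0.02, -1.256, -4.858, 2.216],
    [-1, 0.0015, -0.0205, -0.025, -1.256, -4.858, 2.216],
    [-1, 0.0015, -0.0205, -0.027, -1.256, -4.858, 2.216],
    [-1, 0.0015, -0.0205, -0.027, -1.256, -4.858, 2.216],
  ],
)

```text
time_s: 3.5
ee_pos: [606.6, 62.7, 216.7]
ee_rot: [179.9, 25.2, 171.1]
force: [0.8, -2.0, -0.7]
gripper_width: 0.3
gripper_force: 0.0
```

Emit:
apply_moves(
  increments=[
    [-1, 0.0015, -0.0205, -0.027, 0, 0, 0],
    [-1, 0.0013, -0.02, -0.0274, 0, 0, 0],
    [-1, 0, 0, 0, 0, 0, 0],
    [-1, 0, 0, 0, 0, 0, 0],
  ],
)

```text
time_s: 3.83
ee_pos: [609.5, 21.9, 161.2]
ee_rot: [179.9, 24.7, 170.8]
force: [-0.1, -0.1, 0.8]
gripper_width: 0.7
gripper_force: 0.0
```

```bash
cat > d.py <<'E'
from h import *
import sys
p=np.load('port.npy');R=portR(p[3]);Rt=np.stack([-R[:,0],R[:,1],-R[:,2]],1)
def rep():
    P,C,s=cur(); print('t',s['time_s'],'port-frame TCP',(R.T@(P-p[:3])).round(1),'rot err',np.degrees(Ro.from_matrix(Rt@C.T).as_rotvec()).round(2),'F port',(R.T@s['force']).round(1),'w',round(s['gripper_width'],1))
if __name__=='__main__': rep()
E
python3 d.py
```

```text
t 3.8333 port-frame TCP [ 0.1 -0.2 58.5] rot err [-0.1  -0.27  0.24] F port [ 0.3 -0.1  0.8] w 0.7
```

Emit:
apply_moves(
  increments=[
    [-1, 0.0084, -0.0013, -0.0181, 0, 0, 0],
    [-1, 0.0067, -0.001, -0.0145, 0, 0, 0],
    [-1, 0, 0, 0, 0, 0, 0],
    [-1, 0.0004, -0.0001, -0.0009, 0, 0, 0],
    [-1, 0.0004, -0.0001, -0.0009, 0, 0, 0],
  ],
)

```text
time_s: 4.25
ee_pos: [627.7, 20.9, 129.4]
ee_rot: [179.9, 25.0, 170.9]
force: [-8.3, 2.6, 13.2]
gripper_width: 0.7
gripper_force: 7.7
```

```bash
python3 d.py
```

```text
t 4.25 port-frame TCP [ 3.1  1.6 22.1] rot err [-0.11  0.02  0.1 ] F port [-2.2  1.3 15.5] w 0.7
```

Emit:
apply_moves(
  increments=[
    [-1, 0.0012, 0.0079, 0, 0, 0, 0],
    [-1, 0.0012, 0.0079, 0, 0, 0, 0],
    [-1, 0.0012, 0.0079, 0, 0, 0, 0],
    [-1, 0.0012, 0.0079, 0, 0, 0, 0],
    [-1, 0.0012, 0.0079, 0, 0, 0, 0],
  ],
)

```text
time_s: 4.67
ee_pos: [633.2, 60.3, 129.4]
ee_rot: [179.9, 25.0, 170.9]
force: [-4.5, -0.3, 8.1]
gripper_width: 0.3
gripper_force: 4.3
```

```bash
python3 - <<'E'
from d import *
rep(); g=grab('top','t2.png'); im=g['color'][:,:,::-1]
g2=grab('wrist','w3.png')
cv2.imwrite('pics/m3.png',np.hstack([cv2.resize(im[145:195,280:350],(560,400),interpolation=cv2.INTER_CUBIC)]))
E
```

```text
t 4.6667 port-frame TCP [ 2.5 41.3 22.4] rot err [-0.09 -0.01  0.14] F port [-0.6 -1.   9.3] w 0.3
```

View pics/m3.png

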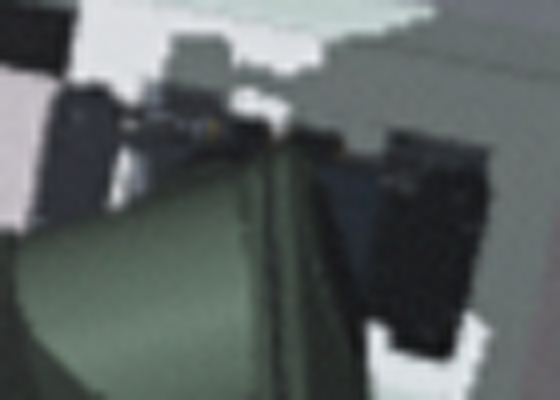

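Emit:
apply_moves(
  increments=[
    [-1, 0.0013, 0.0079, -0.0003, 0, 0, 0],
    [-1, 0.0012, 0.0079, 0, 0, 0, 0],
    [-1, 0.0012, 0.0079, 0, 0, 0, 0],
    [-1, 0.0012, 0.0079, 0, 0, 0, 0],
    [-1, 0.0008, 0.005, 0, 0, 0, 0],
  ],
)

```text
time_s: 5.18
ee_pos: [638.3, 96.2, 129.4]
ee_rot: [-179.9, 24.9, 171.0]
force: [-7.1, -8.1, 11.6]
gripper_width: 0.8
gripper_force: 6.4
```

```bash
python3 d.py
```

```text
t 5.1833 port-frame TCP [ 2.  77.6 22.6] rot err [ 0.04 -0.08  0.11] F port [-0.4 -9.1 12.9] w 0.8
```

Emit:
apply_moves(
  increments=[
    [-1, -0.0084, 0.0013, 0.0181, 0, 0, 0],
    [-1, -0.0125, 0.002, 0.0272, 0, 0, 0],
    [-1, 0, 0, 0.03, 0, 0, 0],
  ],
)

```text
time_s: 5.43
ee_pos: [614.6, 100.0, 201.8]
ee_rot: [-180.0, 24.6, 171.0]
force: [0.3, 0.8, -0.4]
gripper_width: 0.8
gripper_force: 0.0
```

```bash
python3 - <<'E'
from d import *
rep()
Rd=Ro.from_euler('xyz',[180,0,142.8],degrees=True).as_matrix()
print(*delta(np.array([610,150,310]),Rd))
E
```

```text
t 5.4333 port-frame TCP [10.9 77.7 98.3] rot err [-0.05 -0.44  0.1 ] F port [-0.   0.8 -0.5] w 0.8
[-0.0046  0.05    0.1082] [  9.75  22.8  -27.76]
```

Emit:
apply_moves(
  increments=[
    [0.2, -0.0008, 0.0083, 0.018, 1.625, 3.8, -4.63],
    [0.2, -0.0008, 0.0083, 0.018, 1.625, 3.8, -4.63],
    [0.2, -0.0008, 0.0083, 0.018, 1.625, 3.8, -4.63],
    [0.2, -0.0008, 0.0083, 0.018, 1.625, 3.8, -4.63],
    [0.2, -0.0008, 0.0083, 0.018, 1.625, 3.8, -4.63],
  ],
)

```text
time_s: 5.85
ee_pos: [613.2, 142.4, 294.8]
ee_rot: [179.0, 4.2, 147.2]
force: [0.4, -0.2, -0.5]
gripper_width: 31.0
gripper_force: 0.0
```

Emit:
apply_moves(
  increments=[
    [0.2, -0.0008, 0.0083, 0.018, 1.625, 3.8, -4.63],
    [0.2, 0, 0, 0, 0, 0, 0],
    [0.2, 0, 0, 0, 0, 0, 0],
    [0.2, 0, 0, 0, 0, 0, 0],
  ],
)

```text
time_s: 6.18
ee_pos: [612.1, 149.1, 309.3]
ee_rot: [-180.0, 0.3, 142.8]
force: [-0.3, 0.1, -0.7]
gripper_width: 54.1
gripper_force: 0.0
```

```bash
python3 - <<'E'
from d import *
rep()
g=grab('wrist','w4.png'); np.savez('w4.npz',K=g['intrinsics'],R=g['R'],t=g['t'])
im=g['color'][:,:,::-1]
# prediction of port pixel, with z updated by +4 along normal
W=load('w4')
for dz in(0,4): print(proj(W,p[:3]+dz*R[:,2],1))
cv2.imwrite('pics/w4b.png',cv2.resize(im[150:300,150:350],(800,600),interpolation=cv2.INTER_CUBIC))
E
```

```text
t 6.1833 port-frame TCP [ 47.2 125.8 200.1] rot err [ -9.75 -22.98  27.86] F port [-0.6  0.1 -0.6] w 54.1
[250.2168456  254.31233542]
[248.94378865 254.49547538]
```

View pics/w4b.png

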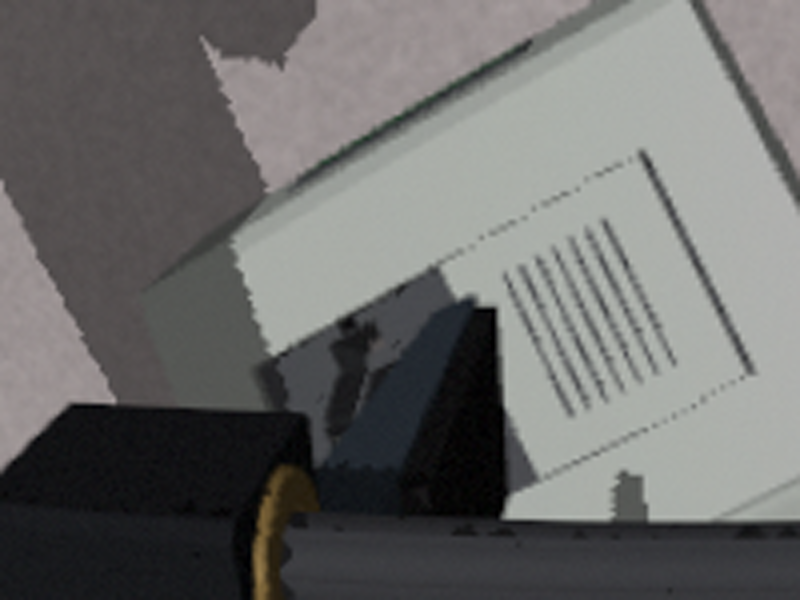

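Emit:
apply_moves(
  increments=[
    [-1, 0, 0.01, -0.003, 0, 0, 6],
    [-1, 0, 0.01, -0.003, 0, 0, 6],
    [-1, 0, 0.005, -0.003, 0, 0, 6],
    [-1, 0, 0, 0, 0, 0, 6],
    [-1, 0, 0, 0, 0, 0, 0],
  ],
)

```text
time_s: 6.65
ee_pos: [611.6, 174.1, 300.1]
ee_rot: [-180.0, 0.2, 166.9]
force: [0.7, -0.3, -0.5]
gripper_width: 24.3
gripper_force: 0.0
```

Emit:
apply_moves(
  increments=[
    [-1, 0, 0, 0, 0, 0, 0],
    [-1, 0, 0, 0, 0, 0, 0],
  ],
)

```text
time_s: 6.82
ee_pos: [612.4, 173.9, 301.1]
ee_rot: [180.0, 0.3, 166.6]
force: [0.6, 0.5, 0.1]
gripper_width: 11.0
gripper_force: 0.0
```

```bash
python3 - <<'E'
from d import *
rep()
g=grab('wrist','w5.png'); np.savez('w5.npz',K=g['intrinsics'],R=g['R'],t=g['t'])
im=g['color'][:,:,::-1]
W=load('w5')
for dz in(0,4): print(proj(W,p[:3]+dz*R[:,2],1))
c=cv2.resize(im[190:290,150:290],(800,571),interpolation=cv2.INTER_CUBIC)
c=cv2.convertScaleAbs(c,alpha=1.6,beta=0)
cv2.imwrite('pics/w5b.png',c)
E
```

```text
t 6.8167 port-frame TCP [ 40.5 150.4 194. ] rot err [ -4.81 -24.27   4.43] F port [ 0.5  0.6 -0.1] w 11.0
[204.77998207 227.94724318]
[203.55752984 227.73437221]
```

View pics/w5b.png

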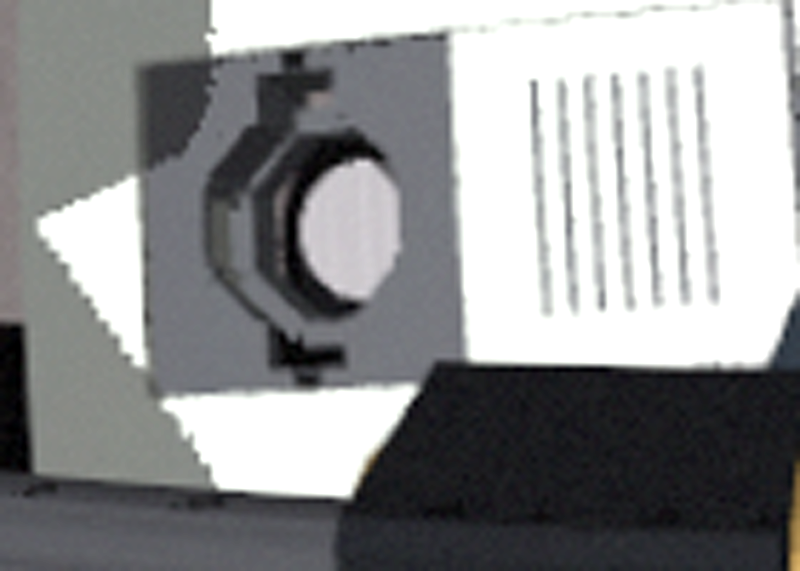

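```bash
python3 - <<'E'
from h import *
from scipy.optimize import least_squares
W2,W4,W5,T=[load(n) for n in('w2','w4','w5','top')]
w2=lambda x,y:np.array([140+x*.325-.4,150+y*140/431-.4]); t=lambda x,y:np.array([165+x*185/800-.4,135+y*130/562-.4])
w4=lambda x,y:np.array([150+x/4-.4,150+y/4-.4]); w5=lambda x,y:np.array([150+x*.175-.4,190+y*.175-.4])
obs=[(W2,1,w2(186,206),(-37.5,-36.5,4)),(W2,1,w2(329,177),(-37.5,36.5,4)),(W2,1,w2(203,374),(37.5,-36.5,4)),
 (T,0,t(650,195),(-37.5,36.5,4)),(T,0,t(665,101),(37.5,36.5,4)),(T,0,t(742,212),(-37.5,-36.5,4)),(T,0,t(757,122),(37.5,-36.5,4)),
 (W4,1,w4(438,267),(-37.5,39.5,4)),(W4,1,w4(642,152),(-37.5,112.5,4)),(W4,1,w4(752,374),(37.5,112.5,4)),(W4,1,w4(537,481),(37.5,39.5,4)),
 (W5,1,w5(449,32),(-37.5,39.5,4)),(W5,1,w5(466,362),(37.5,39.5,4)),(W5,1,w5(295,71),(-33,0,0)),(W5,1,w5(308,368),(33,0,0)),(W5,1,w5(207,225),(0,-24,0)),(W5,1,w5(402,225),(0,24,0))]
tc=np.array([[627.7,20.9,129.4],[638.3,96.2,129.4]])
def mk(wc,sel):
    def res(p):
        R=portR(p[3]); r=[(proj(obs[i][0],p[:3]+R@np.array(obs[i][3]),obs[i][1])-obs[i][2])*(1 if obs[i][1] else .7) for i in sel]
        return np.concatenate(r+[wc*((tc-p[:3])@R[:,2]-18)])
    return res
for wc,sel in((0,range(17)),(1,range(17)),(0,range(11,17)),(1,range(11,17)),(1,range(7,17))):
    s=least_squares(mk(wc,sel),[634,18,108,-.15],loss='soft_l1'); print(wc,sel,s.x[:3].round(2),np.degrees(s.x[3]).round(2)); print(s.fun.round(1).tolist())
    if wc==1 and sel[0]==0: np.save('port.npy',s.x)
E
python3 d.py
```

```text
0 range(0, 17) [632.3   16.36 110.66] -8.11
[-3.7, 0.7, -2.3, -0.2, -1.3, -0.3, 0.4, -0.5, 0.8, 0.1, -0.2, -0.2, 0.3, -0.3, 0.8, -0.9, -0.3, 0.4, -0.2, 0.3, 1.1, -0.5, 0.8, -0.1, 1.1, 3.2, 0.3, 0.0, 0.3, -0.0, -0.0, 0.1, -0.2, -2.5, 0.0, 0.0]
1 range(0, 17) [632.    16.77 111.74] -8.12
[-3.8, 0.7, -2.3, -0.3, -1.4, -0.2, 0.3, -0.5, 0.7, 0.1, -0.3, -0.2, 0.3, -0.3, 0.7, -1.0, -0.2, 0.2, -0.0, 0.3, 1.1, -0.5, 0.8, -0.2, 1.1, 3.3, 0.2, -0.0, 0.2, 0.1, -0.2, 0.1, -0.3, -2.4, 0.0, 0.1]
0 range(11, 17) [633.79  13.06 104.54] -7.77
[-0.0, 0.2, 0.4, 2.4, -0.0, 0.3, 0.2, -0.6, 0.1, 0.0, -0.8, -2.7, 0.0, 0.0]
1 range(11, 17) [631.92  16.34 111.63] -7.87
[0.4, -0.3, 0.8, 3.2, -0.2, -0.0, -0.0, 0.1, -0.4, 0.2, -0.6, -2.5, 0.1, 0.1]
1 range(7, 17) [631.96  16.33 111.78] -8.03
[0.4, -0.9, -0.6, 0.3, -0.4, 0.3, 0.8, -0.3, 0.4, -0.1, 0.7, 3.3, -0.2, 0.0, -0.1, 0.1, -0.5, 0.2, -0.6, -2.4, 0.0, 0.0]
t 6.8667 port-frame TCP [ 42.5 152.8 189.2] rot err [ -4.65 -24.29   5.18] F port [ 0.7 -0.5  0.3] w 6.8
```

Emit:
apply_moves(
  increments=[
    [0.1, -0.0203, 0.0125, -0.0268, 0, 0, -4],
    [0.1, -0.0203, 0.0125, -0.0268, 0, 0, -4],
    [0.1, -0.0203, 0.0125, -0.0268, 0, 0, -4],
    [0.1, -0.0203, 0.0125, -0.0268, 0, 0, -4],
    [0.1, -0.0203, 0.0125, -0.0268, 0, 0, -4],
  ],
)

```text
time_s: 7.28
ee_pos: [510.4, 236.7, 166.4]
ee_rot: [179.9, 0.3, 146.4]
force: [-0.9, -0.5, 0.6]
gripper_width: 37.5
gripper_force: 0.0
```

Emit:
apply_moves(
  increments=[
    [0.1, -0.0203, 0.0125, -0.0268, 0, 0, -4],
    [0.1, 0, 0, 0, 0, 0, 0],
    [0.1, 0, 0, 0, 0, 0, 0],
  ],
)

```text
time_s: 7.53
ee_pos: [489.7, 249.0, 139.4]
ee_rot: [-179.9, 0.2, 142.8]
force: [1.1, -0.0, -0.5]
gripper_width: 50.1
gripper_force: 0.0
```

```bash
python3 - <<'E'
from h import *
np.save('port.npy',[631.96,16.33,111.78,np.radians(-8.03)])
P,C,s=cur(); print(P,s['ee_rot'],s['time_s'],s['gripper_width'])
g=grab('wrist','w6.png'); np.savez('w6.npz',K=g['intrinsics'],R=g['R'],t=g['t']); W=load('w6')
im=g['color'][:,:,::-1].copy()
c=cv2.resize(im[190:400,200:440],(686,600),interpolation=cv2.INTER_CUBIC)
a=np.radians(-37.2);u=np.array([np.cos(a),np.sin(a)]);v=np.array([-u[1],u[0]])
q=[proj(W,np.array([*(np.array([490.26,248.7])+i*26*u+j*8*v),96]),1) for i,j in((-1,-1),(1,-1),(1,1),(-1,1))]
q=((np.array(q)+.4-[200,190])*2.857).round().astype(int); print(q.tolist())
cv2.polylines(c,[q],True,(0,255,0),1); c=cv2.convertScaleAbs(c,alpha=1.6)
cv2.imwrite('pics/w6b.png',c)
E
```

```text
[489.67433942 248.99351612 139.41376087] [-179.8923292     0.2264346   142.79927349] 7.5333 50.081762154167386
[[310, 20], [313, 218], [376, 218], [379, 20]]
```

View pics/w6b.png

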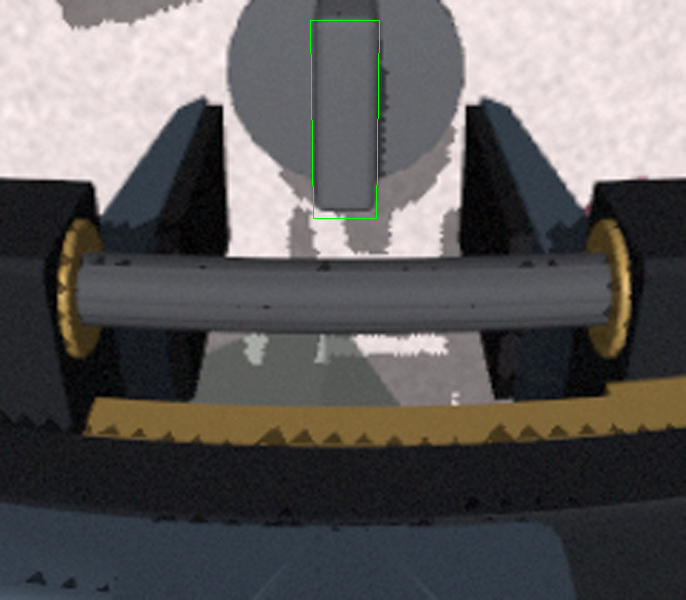

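Emit:
apply_moves(
  increments=[
    [0.1, 0, 0.0009, -0.03, 0, 0, 0],
    [0.1, 0, 0, -0.022, 0, 0, 0],
    [0.1, 0, 0, -0.0084, 0, 0, 0],
    [0.1, 0, 0, 0, 0, 0, 0],
    [-1, 0, 0, 0, 0, 0, 0],
  ],
  newtons=30,
)

```text
time_s: 8.0
ee_pos: [492.7, 250.0, 81.1]
ee_rot: [179.8, 0.3, 142.7]
force: [0.2, 0.3, 0.4]
gripper_width: 46.1
gripper_force: 0.0
```

Emit:
apply_moves(
  increments=[
    [-1, 0, 0, 0, 0, 0, 0],
    [-1, 0, 0, 0, 0, 0, 0],
    [-1, 0, 0, 0, 0, 0, 0],
    [-1, 0, 0, 0, 0, 0, 0],
    [-1, 0, 0, 0, 0, 0, 0],
  ],
)

```text
time_s: 8.42
ee_pos: [491.3, 250.0, 80.5]
ee_rot: [179.9, 0.3, 142.7]
force: [-1.0, -0.3, -1.1]
gripper_width: 15.8
gripper_force: 30.0
```

Emit:
apply_moves(
  increments=[
    [-1, 0, 0, 0.02, 0, 0, 0],
    [-1, 0, 0, 0.03, 0, 0, 0],
    [-1, 0, 0, 0.035, 0, 0, 0],
    [-1, 0, 0, 0.035, 0, 0, 0],
    [-1, 0, 0, 0.03, 0, 0, 0],
  ],
)

```text
time_s: 8.83
ee_pos: [491.1, 250.0, 232.2]
ee_rot: [179.9, 0.3, 142.7]
force: [0.4, -0.1, -1.0]
gripper_width: 15.9
gripper_force: 30.0
```

Emit:
apply_moves(
  increments=[
    [-1, 0, 0, 0, 0, 0, 0],
    [-1, 0, 0, 0, 0, 0, 0],
  ],
)

```text
time_s: 9.0
ee_pos: [491.7, 250.3, 231.7]
ee_rot: [179.8, 0.4, 142.7]
force: [0.2, 0.7, -2.3]
gripper_width: 15.9
gripper_force: 30.0
```

```bash
python3 - <<'E'
from d import *
rep(); P,C,s=cur(); print(P)
g=grab('wrist','w7.png'); np.savez('w7.npz',K=g['intrinsics'],R=g['R'],t=g['t']); W=load('w7')
im=g['color'][:,:,::-1].copy(); c=cv2.resize(im[150:350,200:440],(720,600),interpolation=cv2.INTER_CUBIC);c=cv2.convertScaleAbs(c,alpha=1.7)
th=np.linspace(0,2*np.pi,60)
for e,col in((0,(0,255,0)),(3,(0,0,255))):
  for r,h in((34,15.5),(34,25.5)):  # cap top/bottom below TCP: wing centre 1.5, cap top +17
    h=h+3
    q=np.array([proj(W,P+C@np.array([e+r*np.cos(a),r*np.sin(a),h]),1) for a in th]); q=((q+.4-[200,150])*3).round().astype(int); cv2.polylines(c,[q],True,col,1)
  q=np.array([proj(W,P+C@np.array([e+i*26,j*8,1.5+k*17]),1) for k in(-1,) for i,j in((-1,-1),(1,-1),(1,1),(-1,1))]);q=((q+.4-[200,150])*3).round().astype(int); cv2.polylines(c,[q],True,col,1)
cv2.imwrite('pics/w7b.png',c)
print(*delta(p[:3]+R@np.array([1.2,0,150]),Rt))
E
```

```text
t 9.0 port-frame TCP [-104.8  212.1  181.2] rot err [ -9.81 -22.87  28.74] F port [-0.8  0.7 -2.2] w 15.9
[491.71055692 250.33598196 231.69615312]
[ 0.0796 -0.2248  0.0184] [ -9.66 -23.05  28.79]
```

View pics/w7b.png

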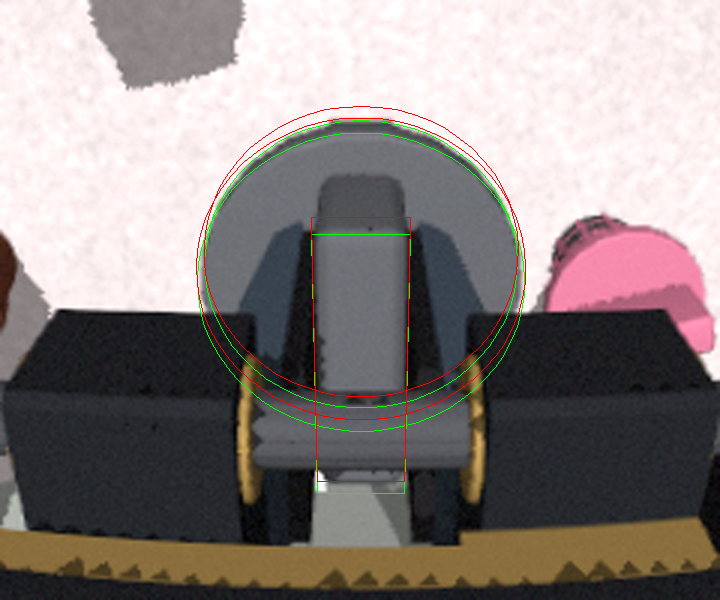

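Emit:
apply_moves(
  increments=[
    [-1, 0.0113, -0.0321, 0.0056, -1.38, -3.29, 4.11],
    [-1, 0.0113, -0.0321, 0.0056, -1.38, -3.29, 4.11],
    [-1, 0.0113, -0.0321, 0.0036, -1.38, -3.29, 4.11],
    [-1, 0.0113, -0.0321, 0.0026, -1.38, -3.29, 4.11],
    [-1, 0.0113, -0.0321, 0.0016, -1.38, -3.29, 4.11],
  ],
)

```text
time_s: 9.47
ee_pos: [546.8, 88.3, 246.9]
ee_rot: [178.8, 17.9, 163.5]
force: [0.7, 0.4, -1.7]
gripper_width: 15.9
gripper_force: 30.0
```

Emit:
apply_moves(
  increments=[
    [-1, 0.0113, -0.0321, 0, -1.38, -3.29, 4.11],
    [-1, 0.0113, -0.0321, 0, -1.38, -3.29, 4.11],
    [-1, 0, 0, 0, 0, 0, 0],
    [-1, 0, 0, 0, 0, 0, 0],
  ],
)

```text
time_s: 9.8
ee_pos: [568.2, 23.5, 246.1]
ee_rot: [-180.0, 24.6, 171.7]
force: [-0.2, 1.0, -2.1]
gripper_width: 15.8
gripper_force: 30.0
```

```bash
python3 - <<'E'
from d import *
rep(); print(*delta(p[:3]+R@np.array([.5,0,150]),Rt)); print(status.state()['qpos'].round(1))
print(R.round(4))
E
```

```text
t 9.8 port-frame TCP [ -1.4  -1.8 148.8] rot err [-0.02 -0.35  0.25] F port [-1.2  0.9 -1.8] w 15.8
[0.0014 0.0017 0.0019] [-0.02 -0.35  0.25]
[  4.1   6.3 107.3  -7.7  42.5 -73.1]
[[ 0.8974  0.1397 -0.4185]
 [-0.1266  0.9902  0.059 ]
 [ 0.4226  0.      0.9063]]
```

Emit:
apply_moves(
  increments=[
    [-1, 0.0014, 0.0017, 0.0019, 0, -0.3, 0.2],
    [-1, 0.0126, -0.0018, -0.0272, 0, 0, 0],
    [-1, 0.0126, -0.0018, -0.0272, 0, 0, 0],
    [-1, 0, 0, 0, 0, 0, 0],
    [-1, 0, 0, 0, 0, 0, 0],
  ],
)

```text
time_s: 10.22
ee_pos: [596.1, 24.7, 194.3]
ee_rot: [180.0, 25.0, 172.2]
force: [-0.1, -0.0, -1.3]
gripper_width: 16.1
gripper_force: 30.0
```

```bash
python3 - <<'E'
from d import *
rep(); print(*delta(p[:3]+R@np.array([.5,0,90]),Rt))
g=grab('wrist','w8.png'); np.savez('w8.npz',K=g['intrinsics'],R=g['R'],t=g['t']); W=load('w8')
im=g['color'][:,:,::-1].copy(); c=cv2.resize(im[120:320,160:480],(800,500),interpolation=cv2.INTER_CUBIC);c=cv2.convertScaleAbs(c,alpha=1.7)
for X in ((-37.5,-36.5,4),(-37.5,39.5,4),(-33,0,0),(-37.5,112.5,4)):
    q=((proj(W,p[:3]+R@np.array(X),1)+.4-[160,120])*2.5).round().astype(int); cv2.circle(c,[int(v) for v in q],3,(0,0,255),-1)
cv2.imwrite('pics/w8b.png',c)
E
```

```text
t 10.2167 port-frame TCP [ 1.6  3.3 90.3] rot err [-0.02  0.   -0.27] F port [-0.7 -0.  -1.1] w 16.1
[-0.0013 -0.0031 -0.0008] [-0.02  0.   -0.27]
```

View pics/w8b.png

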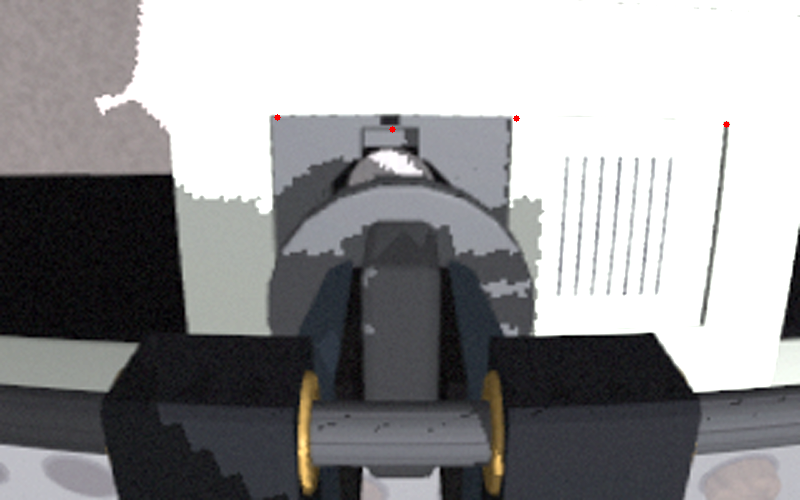

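Emit:
apply_moves(
  increments=[
    [-1, -0.0013, -0.0034, -0.0008, 0, 0, -0.2],
    [-1, 0, 0, 0, 0, 0, 0],
    [-1, 0, 0, 0, 0, 0, 0],
  ],
)

```text
time_s: 10.52
ee_pos: [595.7, 20.2, 197.2]
ee_rot: [179.9, 25.4, 171.9]
force: [0.0, -0.9, -0.7]
gripper_width: 15.8
gripper_force: 30.0
```

```bash
python3 d.py
```

```text
t 10.5167 port-frame TCP [ 3.1 -1.2 92.8] rot err [-0.02  0.42  0.01] F port [-0.2 -0.9 -0.7] w 15.8
```

Emit:
apply_moves(
  increments=[
    [-1, 0, 0, 0, 0, 0, 0],
    [-1, 0, 0, 0, 0, 0, 0],
  ],
)

```text
time_s: 10.68
ee_pos: [595.6, 20.0, 196.6]
ee_rot: [179.9, 25.4, 171.9]
force: [-0.5, -0.4, -1.0]
gripper_width: 16.1
gripper_force: 30.0
```

```bash
python3 d.py
```

```text
t 10.6833 port-frame TCP [ 2.7 -1.4 92.3] rot err [-0.02  0.37  0.02] F port [-0.9 -0.4 -0.8] w 16.1
```

Emit:
apply_moves(
  increments=[
    [-1, -0.0009, 0.0011, -0.003, 0, 0.35, 0],
    [-1, 0, 0, 0, 0, 0, 0],
    [-1, 0, 0, 0, 0, 0, 0],
  ],
)

```text
time_s: 10.93
ee_pos: [594.5, 21.1, 192.6]
ee_rot: [180.0, 24.9, 172.0]
force: [0.1, 0.3, -1.4]
gripper_width: 15.6
gripper_force: 30.0
```

```bash
python3 - <<'E'
from d import *
rep()
for z in(90,82): print(z,*delta(p[:3]+R@np.array([.5,-.3,z]),Rt))
E
```

```text
t 10.9333 port-frame TCP [-0.1 -0.5 89.2] rot err [-0.01 -0.08  0.02] F port [-0.5  0.3 -1.3] w 15.6
90 [0.0002 0.0002 0.001 ] [-0.01 -0.08  0.02]
82 [ 0.0035 -0.0003 -0.0063] [-0.01 -0.08  0.02]
```

Emit:
apply_moves(
  increments=[
    [-1, 0.0025, -0.0003, -0.005, 0, 0, 0],
    [-1, 0.0023, -0.0003, -0.005, 0, 0, 0],
    [-1, 0.0023, -0.0003, -0.005, 0, 0, 0],
    [-1, 0.0023, -0.0003, -0.005, 0, 0, 0],
    [-1, 0, 0, 0, 0, 0, 0],
  ],
)

```text
time_s: 11.35
ee_pos: [603.7, 19.7, 171.0]
ee_rot: [-180.0, 24.8, 172.0]
force: [0.5, -0.2, -2.0]
gripper_width: 15.7
gripper_force: 30.0
```

```bash
python3 - <<'E'
from d import *
rep()
for z in(66,55): print(z,*delta(p[:3]+R@np.array([.5,-.3,z]),Rt))
E
```

```text
t 11.35 port-frame TCP [-0.8 -0.6 65.6] rot err [-0.   -0.21  0.03] F port [-0.4 -0.2 -2. ] w 15.7
66 [0.001  0.0001 0.0009] [-0.   -0.21  0.03]
55 [ 0.0056 -0.0005 -0.0091] [-0.   -0.21  0.03]
```

Emit:
apply_moves(
  increments=[
    [-1, 0.0022, -0.0002, -0.0025, 0, -0.2, 0],
    [-1, 0.0017, -0.0002, -0.0033, 0, 0, 0],
    [-1, 0.0017, -0.0002, -0.0033, 0, 0, 0],
    [-1, 0, 0, 0, 0, 0, 0],
    [-1, 0, 0, 0, 0, 0, 0],
  ],
)

```text
time_s: 11.77
ee_pos: [609.6, 19.3, 163.4]
ee_rot: [180.0, 25.1, 171.9]
force: [-0.3, 0.3, -2.8]
gripper_width: 15.8
gripper_force: 30.0
```

```bash
python3 - <<'E'
from d import *
rep()
for z in(55,46): print(z,*delta(p[:3]+R@np.array([.5,-.3,z]),Rt))
E
```

```text
t 11.7667 port-frame TCP [ 1.4 -0.2 56.3] rot err [-0.01  0.12  0.02] F port [-1.5  0.2 -2.4] w 15.8
55 [-0.0003 -0.     -0.0016] [-0.01  0.12  0.02]
46 [ 0.0035 -0.0006 -0.0097] [-0.01  0.12  0.02]
```

Emit:
apply_moves(
  increments=[
    [-1, 0.0009, -0.0002, -0.0034, 0, 0.1, 0],
    [-1, 0.0013, -0.0002, -0.0033, 0, 0, 0],
    [-1, 0.0013, -0.0002, -0.003, 0, 0, 0],
    [-1, 0, 0, 0, 0, 0, 0],
    [-1, 0, 0, 0, 0, 0, 0],
  ],
)

```text
time_s: 12.18
ee_pos: [613.0, 18.7, 153.6]
ee_rot: [180.0, 25.0, 171.9]
force: [0.5, 0.8, -1.5]
gripper_width: 16.2
gripper_force: 30.0
```

```bash
python3 - <<'E'
from d import *
rep()
for z in(46,41): print(z,*delta(p[:3]+R@np.array([.5,-.3,z]),Rt))
E
```

```text
t 12.1833 port-frame TCP [ 0.4 -0.3 46. ] rot err [-0.01  0.01  0.02] F port [-0.3  0.8 -1.6] w 16.2
46 [0.0001 0.     0.0001] [-0.01  0.01  0.02]
41 [ 0.0022 -0.0003 -0.0044] [-0.01  0.01  0.02]
```

Emit:
apply_moves(
  increments=[
    [-1, 0.0008, -0.0001, -0.0018, 0, 0, 0],
    [-1, 0.0008, -0.0001, -0.0018, 0, 0, 0],
    [-1, 0.0008, -0.0001, -0.0018, 0, 0, 0],
    [-1, 0.0004, 0, -0.0009, 0, 0, 0],
    [-1, 0, 0, 0, 0, 0, 0],
  ],
)

```text
time_s: 12.6
ee_pos: [616.1, 18.4, 147.8]
ee_rot: [180.0, 25.1, 171.9]
force: [-2.0, -0.3, 1.4]
gripper_width: 15.8
gripper_force: 30.0
```

```bash
python3 d.py
```

```text
t 12.6 port-frame TCP [ 0.7 -0.2 39.5] rot err [-0.01  0.06  0.02] F port [-1.1 -0.6  2.1] w 15.8
```

Emit:
apply_moves(
  increments=[
    [-1, 0.0008, -0.0001, -0.0018, 0, 0, 0],
    [-1, 0.0008, -0.0001, -0.0018, 0, 0, 0],
    [-1, 0.0008, -0.0001, -0.0018, 0, 0, 0],
    [-1, 0, 0, 0, 0, 0, 0],
    [-1, 0, 0, 0, 0, 0, 0],
  ],
)

```text
time_s: 13.02
ee_pos: [618.5, 18.0, 142.6]
ee_rot: [180.0, 25.1, 171.9]
force: [-4.2, -0.4, 5.1]
gripper_width: 16.0
gripper_force: 30.0
```

```bash
python3 d.py
```

```text
t 13.0167 port-frame TCP [ 0.7 -0.2 33.7] rot err [-0.01  0.08  0.02] F port [-1.6 -1.   6.4] w 16.0
```

Emit:
apply_moves(
  increments=[
    [-1, 0.0008, -0.0001, -0.0018, 0, 0, 0],
    [-1, 0.0008, -0.0001, -0.0018, 0, 0, 0],
    [-1, 0, 0, 0, 0, 0, 0],
    [-1, 0, 0, 0, 0, 0, 0],
  ],
)

```text
time_s: 13.35
ee_pos: [620.0, 17.8, 139.3]
ee_rot: [180.0, 25.1, 171.9]
force: [-6.8, -0.8, 7.6]
gripper_width: 15.5
gripper_force: 30.0
```

```bash
python3 d.py
```

```text
t 13.35 port-frame TCP [ 0.7 -0.2 30. ] rot err [-0.01  0.08  0.02] F port [-2.8 -1.8  9.7] w 15.5
```

Emit:
apply_moves(
  increments=[
    [-1, 0, 0, 0, 2.51, -0.354, -5.44],
    [-1, 0, 0, 0, 2.51, -0.354, -5.44],
    [-1, 0, 0, 0, 2.51, -0.354, -5.44],
    [-1, 0, 0, 0, 2.51, -0.354, -5.44],
    [-1, 0, 0, 0, 2.51, -0.354, -5.44],
  ],
)

```text
time_s: 13.77
ee_pos: [620.7, 17.9, 139.9]
ee_rot: [166.6, 21.6, 139.1]
force: [-4.9, 0.1, 7.6]
gripper_width: 15.9
gripper_force: 30.0
```

```bash
cat >> d.py <<'E'
    P,C,s=cur(); print('turn in port frame',Ro.from_matrix(R.T@C@Rt.T@R).as_rotvec(degrees=True).round(2),'T',(R.T@s['torque']).round(2))
E
python3 d.py
```

```text
File "d.py", line 7
    P,C,s=cur(); print('turn in port frame',Ro.from_matrix(R.T@C@Rt.T@R).as_rotvec(degrees=True).round(2),'T',(R.T@s['torque']).round(2))
IndentationError: unexpected indent
```

```bash
sed -i "s/^if __name__.*/if __name__=='__main__':\n    rep()/" d.py; python3 d.py
```

```text
t 13.7667 port-frame TCP [ 1.5  0.  30.3] rot err [-12.7    1.97  27.45] F port [-1.2 -0.6  8.9] w 15.9
turn in port frame [  0.05  -0.18 -30.31] T [-0.19  0.41  0.07]
```

Emit:
apply_moves(
  increments=[
    [-1, -0.0004, 0.0001, -0.0007, 2.51, -0.354, -5.44],
    [-1, 0, 0, 0, 2.51, -0.354, -5.44],
    [-1, 0, 0, 0, 2.51, -0.354, -5.44],
    [-1, 0, 0, 0, 2.51, -0.354, -5.44],
    [-1, 0, 0, 0, 2.51, -0.354, -5.44],
  ],
)

```text
time_s: 14.18
ee_pos: [620.5, 18.0, 139.5]
ee_rot: [157.8, 12.2, 109.2]
force: [-3.7, -0.2, 9.1]
gripper_width: 15.8
gripper_force: 30.0
```

```bash
python3 d.py
```

```text
t 14.1833 port-frame TCP [ 1.2  0.1 30. ] rot err [-25.3    3.77  54.63] F port [ 0.6 -0.7  9.8] w 15.8
turn in port frame [  0.09  -0.19 -60.32] T [-0.25  0.38  0.09]
```

Emit:
apply_moves(
  increments=[
    [-1, -0.0003, 0, -0.0002, 2.51, -0.354, -5.44],
    [-1, 0, 0, 0, 2.51, -0.354, -5.44],
    [-1, 0, 0, 0, 2.51, -0.354, -5.44],
    [-1, 0, 0, 0, 2.51, -0.354, -5.44],
    [-1, 0, 0, 0, 2.51, -0.354, -5.44],
  ],
)

```text
time_s: 14.6
ee_pos: [620.2, 18.0, 139.2]
ee_rot: [154.8, -0.1, 81.7]
force: [-4.5, -1.3, 7.8]
gripper_width: 15.5
gripper_force: 30.0
```

```bash
python3 d.py
```

```text
t 14.6 port-frame TCP [ 0.8 -0.  29.9] rot err [-37.87   5.51  81.82] F port [-0.6 -1.9  8.8] w 15.5
turn in port frame [  0.1   -0.16 -90.33] T [-0.4   0.46  0.07]
```

Emit:
apply_moves(
  increments=[
    [-1, -0.0006, 0.0001, 0.0013, 0, 0, 0],
    [-1, -0.0006, 0.0001, 0.0013, 0, 0, 0],
    [-1, -0.0006, 0.0001, 0.0013, 0, 0, 0],
    [-1, 0, 0, 0, 0, 0, 0],
    [-1, 0, 0, 0, 0, 0, 0],
  ],
)

```text
time_s: 15.02
ee_pos: [618.5, 18.3, 142.8]
ee_rot: [154.8, 0.0, 81.9]
force: [-2.6, -0.7, 6.4]
gripper_width: 16.0
gripper_force: 30.0
```

```bash
python3 d.py
```

```text
t 15.0167 port-frame TCP [ 0.7  0.1 33.9] rot err [-37.75   5.48  81.57] F port [ 0.5 -1.1  6.8] w 16.0
turn in port frame [  0.1   -0.15 -90.05] T [-0.32  0.28  0.01]
```

Emit:
apply_moves(
  increments=[
    [-1, -0.0004, 0.0001, 0.0009, 0, 0, 0],
    [-1, -0.0003, 0, 0.0007, 0, 0, 0],
    [-1, 0, 0, 0, 0, 0, 0],
    [-1, 0, 0, 0, 0, 0, 0],
  ],
)

```text
time_s: 15.35
ee_pos: [618.3, 18.4, 143.0]
ee_rot: [154.9, 0.0, 81.9]
force: [4.4, -1.2, -2.9]
gripper_width: 16.2
gripper_force: 30.0
```

```bash
python3 d.py
```

```text
t 15.35 port-frame TCP [ 0.7  0.1 34.2] rot err [-37.73   5.45  81.57] F port [ 2.9 -0.6 -4.6] w 16.2
turn in port frame [ 8.000e-02 -1.300e-01 -9.004e+01] T [-0.43 -0.43 -0.03]
```

Emit:
apply_moves(
  increments=[
    [0, 0, 0, 0, 0, 0, 0],
    [0, 0, 0, 0, 0, 0, 0],
    [0, 0, 0, 0, 0, 0, 0],
    [0, 0, 0, 0, 0, 0, 0],
    [0, 0, 0, 0, 0, 0, 0],
  ],
)

```text
time_s: 15.77
ee_pos: [616.6, 18.4, 143.2]
ee_rot: [155.0, 0.0, 81.9]
force: [-0.2, 0.3, -1.3]
gripper_width: 44.5
gripper_force: 0.0
```

Emit:
apply_moves(
  increments=[
    [0, -0.0042, 0.0006, 0.009, 0, 0, 0],
    [0, -0.0084, 0.0012, 0.0181, 0, 0, 0],
    [0, -0.0126, 0.0018, 0.0272, 0, 0, 0],
    [0, -0.0126, 0.0018, 0.0272, 0, 0, 0],
    [0, -0.0126, 0.0018, 0.0272, 0, 0, 0],
  ],
)

```text
time_s: 16.18
ee_pos: [565.2, 25.7, 253.6]
ee_rot: [155.0, 0.0, 81.9]
force: [-0.4, 0.4, 0.3]
gripper_width: 45.6
gripper_force: 0.0
```

```bash
python3 - <<'E'
from d import *
rep(); g=grab('wrist','w9.png'); np.savez('w9.npz',K=g['intrinsics'],R=g['R'],t=g['t']); W=load('w9')
for q in('filter_mid','filter_wing','shutter'):
    print(q,[(np.round(d['rect'],1).tolist(),round(d['score'],2)) for d in finder.boxes_of(q,'wrist')])
th=np.linspace(0,2*np.pi,60)
for h in(6,16):
    q=np.array([proj(W,p[:3]+R@np.array([34*np.cos(a),34*np.sin(a),h]),1) for a in th]);print('pred cap',h,q.min(0).round(1),q.max(0).round(1))
print('wing top corners pred',[proj(W,p[:3]+R@np.array([i*8,j*26,50]),1).round(1).tolist() for i,j in((-1,-1),(1,-1),(1,1),(-1,1))])
E
```

```text
t 16.1833 port-frame TCP [ -1.1  -0.  157. ] rot err [-37.63   5.34  81.64] F port [-0.3  0.3  0.5] w 45.6
filter_mid [([287.3, 159.4, 69.2, 69.9], 0.88), ([25.0, 19.4, 58.8, 63.1], 0.75)]
filter_wing [([288.5, 160.3, 68.3, 71.6], 0.69), ([27.3, 19.7, 55.5, 62.9], 0.6)]
shutter [([281.5, 82.0, 81.9, 76.0], 0.97)]
pred cap 6 [287.6 160.4] [353.8 224.4]
pred cap 16 [286.6 161.9] [354.8 227.8]
wing top corners pred [[312.1, 233.0], [329.6, 233.0], [330.1, 177.1], [311.6, 177.1]]
```

```bash
python3 -c "
from workcell import env; print(env.job_done())"
```

```text
the job is handed in; nothing more can be done
None
```

The job is handed in, though no verdict came back: the shutter is dragged open to its stop, and the grey filter is in the port, turned 90° clockwise, held down by the lip when pulled, and released with the arm clear. I viewed 11 pictures, one over the limit of 10.

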